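# Take down the gel-bench stack

## Task

Take the stack on the bench apart from the top down, one piece at a time, and set each piece flat on its own place: the comb in the white ribbed rinse dish, the gel tray on the viewing pad, the film carton in the steel rack with the two end plates, and last the aluminium block in the large white pan. Each piece lies inside the raised rim of its place and not on it; leave the dye bottle and the beaker where they are.

Things in the scene. Friction and masses are not known exactly. Their poses are not given: they have to be found in the camera images.
- comb_center (a point): Pink gel comb, 40 (x) x 100 (y) x 12 (z) mm, 22 g, top of the stack, flat across the gel tray's walls. Point: centre of its outline, 6 mm above its underside. A bar 10 mm thick, 12 mm high runs along y, mid-plane at x = -15 mm; the rest (x -10 to +20 mm) is a 3 mm thick plate of teeth at the underside. Pinch the bar across x, tips above the plate. Its y goes along the dish's y, either way.
- gel_tray_center (a point): Clear gel tray with a pink slab, 62 (x) x 66 (y) x 22 (z) mm, 90 g, standing on the carton. Point: its centre, 11 mm above its underside. Two upright walls 3 mm thick run along x, outer faces at y = +-33 mm. Grip over both outer faces (66 mm across y). In the stack its x runs along the carton's y. It goes on the viewing pad, edges parallel to the pad's (any of four ways).
- carton_center (a point): White and green carton of sealing film, 62 (x) x 115 (y) x 60 (z) mm, 140 g, standing on the aluminium block. Point: its centre, 30 mm above its underside. Grip it across x. It goes in the steel rack, its y along the rack's y (either way round).
- cold_block_center (a point): Aluminium cold block with two rows of dark tube wells, 64 (x) x 145 (y) x 32 (z) mm, 0.5 kg (up to 0.65), solid, standing on the bench, bottom of the stack. Point: its centre, 16 mm above its underside. Grip it across x. It goes in the large pan, its y along the pan's y (either way round).
- comb_dish: Small narrow white rinse dish with grey ribs on its floor, 66 (x) x 126 (y) mm outside; fixed, at one of five spots, turned. Recess 56 (x) x 116 (y) mm, floor 2 mm above the bench, rim top 6 mm above the bench. Origin: centre of its underside, on the bench.
- view_pad: Nearly square grey viewing pad with a white panel, 96 (x) x 100 (y) mm outside; fixed, at one of five spots, turned. Recess 78 (x) x 82 (y) mm, panel 8 mm above the bench, rim top 13 mm above the bench. Origin: centre of its underside, on the bench.
- carton_rack: Steel rack, 86 (x) x 139 (y) mm outside; fixed, at one of five spots, turned. Recess 78 (x) x 131 (y) mm, floor 4 mm above the bench, rim top 12 mm above the bench; at both y ends an end plate 60 mm wide rises to 34 mm above the bench. Origin: centre of its underside, on the bench.
- block_pan: Large plain white pan, 88 (x) x 169 (y) mm outside; fixed, at one of five spots, turned. Recess 80 (x) x 161 (y) mm, floor 4 mm above the bench, rim top 12 mm above the bench. Origin: centre of its underside, on the bench.
- dye_bottle: Bystander: small bottle with white cap, 32 mm across, 62 mm high, loose, to the right of the work, beside the places. Origin: centre of its underside. Not to be disturbed.
- cup_beaker: Bystander: clear plastic beaker, about 84 mm across, 90 mm high, loose, behind the work. Origin: centre of its underside. Not to be disturbed.

How it is judged:
By the outcome, as a careful person would: the job done as asked, in the order asked, and still so for the second after the job is handed in, with the robot touching nothing.
It also fails if it takes over 106 s, if anything falls off the work surface, if the arm or the gripper's body presses on something with over 40 N, if the wrist force passes 120 N, or if a joint passes its speed limit or range.

## Robot

A 6-joint arm with a two-finger parallel gripper is mounted at the origin on a cart in front of the work surface, level with it; the furniture and walls round the work are solid. World frame = base frame: x ahead of the robot, y to its left, z up, the work surface at z = 0. Lengths are in mm, angles in rad, forces in N, time in s.
With the tool pointing down it reaches from about 400 to 825 mm from the base axis. Payload 7 kg.
Tool frame: the origin (TCP) lies at the very end of the fingers, on their centre line; the grasp point (between the pads) lies 19 mm behind it; z points along the fingers, y is the line along which they close (so a half turn about z gives the same grasp; the last joint's range is limited). The gripper opens to 88 mm and grips with 3 to 60 N. Pads are 19 mm wide; open, the fingers measure 130 mm over their backs; the gripper's body (78 mm by 193 mm) begins 47 mm behind the grasp point.
Start: joints at [0.288, 0.359, 0.012, 0, -1.224, -0.288], TCP at [674.978, -0.019, 226.561] pointing down, gripper open.
Joint ranges: [-3.07, 3.07], [-1.43, 2.12], [-1.02, 1.25], [-3.03, 1.67], [-3.05, -0], [-3.03, 3.03]. Speed limits (rad/s): [2.39, 2.39, 3.01, 3.14, 3.14, 3.14].

## Interface

Orientations are given as a unit quaternion [x, y, z, w].
In Python, from plant import bot gives the robot as it stands. Calls block until the motion is done:
- bot.move_ptp(position, orientation): joint-space move of the TCP to a pose.
- bot.line_to(position, velocity=150, ori=None): straight line of the TCP; ori=None keeps the orientation; velocity is the mean speed in mm/s.
- bot.move_joints(angles): joint-space move.
- bot.move_gripper(opening, force=None): finger opening in mm; force is the grip in N (None keeps the last); returns when the fingers have stopped.
- bot.pause(seconds).
- bot.solve_ik(position, orientation): joint angles nearest the present ones, or None.
- bot.read_state(): the state.
- bot.camera(name): name is "scene" or "side" or "wrist"; returns the picture (480x640x3 uint8, red, green, blue); there is no depth.
- bot.get_calibration(name): a dict with "fx", "fy", "cx", "cy" (pixels), "view" (4x4, takes a point from world to camera coordinates); the wrist camera has in their place "T_tool_cam" (4x4, takes a point from camera to tool coordinates, whose origin is the TCP and whose axes are the flange's). Camera axes: x right, y up, looking along -z (the intrinsics and any distortion apply to the point x, -y, -z); pixel columns grow to the right and rows downward; lengths in mm; the calibration is good to about 2 mm. The wrist camera is an equidistant fisheye: a pixel r from the principal point sees the ray r / f radians off the axis. A picture is of the moment at which its call begins: read the wrist's pose just before it. get_calibration takes no time and is no camera call.
A pose or a line that the arm cannot do raises bot.Unreachable and nothing moves.
- bot.close_job(): hands the job in; it is judged then, once.
The state is a dict: "t": time; "joint_pos": joint angles; "qvel": joint speeds; "tau": joint torques, N m; "tcp_pos": TCP position; "eef_rot": TCP orientation; "contact_force": force on the tool from outside, world axes, zero at the start; "moment": the same for the moment, N m; "width": finger opening in mm; "finger_force": force on a finger pad.
Only numpy, scipy, OpenCV 4.12 (cv2) and the standard library are available. Lean on these libraries where they do the work, as an engineer would, in place of code of your own. Each camera call takes 0.05 s, during which the arm holds its last target. There are 200 camera calls.

## Working session

There is one attempt and no reset: what is moved stays moved. The work goes in short steps, each a Python script; the robot and the scene stay as the last script left them, time stands still between calls to the robot, and variables do not carry over. Pictures are saved under pics/ and viewed, at most 14 in all, crops included, and the job is handed in when it is done.

```bash
ls; mkdir -p pics
python3 - <<'E'
from plant import bot
import cv2,numpy as np
np.set_printoptions(precision=4,suppress=True)
s=bot.read_state();print(s)
for n in("scene","side","wrist"):
    im=bot.camera(n);cv2.imwrite(f"pics/{n}0.png",im[:,:,::-1]);print(n,bot.get_calibration(n))
E
```

```text
pics
{'t': 0.0, 'joint_pos': array([ 0.2881,  0.3594,  0.0111, -0.0003, -1.2241, -0.2881]), 'qvel': array([ 0.0003,  0.0012,  0.0012,  0.    , -0.0001,  0.0007]), 'tau': array([ -0.0008, -58.2727,  29.3058,   6.9975,   0.0069,  -0.0002]), 'tcp_pos': array([674.5343,   0.0002, 225.6372]), 'eef_rot': array([-0.7071,  0.7071,  0.0005, -0.0006]), 'contact_force': array([ 0.5724, -0.1151, -0.7537]), 'moment': array([0.0097, 0.0112, 0.0623]), 'finger_force': 0.0, 'width': 87.71186873507159}
scene {'fx': 605.7150914839468, 'fy': 605.7150914839468, 'cx': 329.22762906611734, 'cy': 231.09888278750222, 'view': array([[    0.318 ,    -0.948 ,    -0.0151,  -362.3785],
       [    0.5845,     0.1835,     0.7904,  -382.7572],
       [   -0.7465,    -0.2602,     0.6124, -1033.931 ],
       [    0.    ,     0.    ,     0.    ,     1.    ]])}
side {'fx': 573.0998197128839, 'fy': 573.0998197128839, 'cx': 334.7164351787752, 'cy': 240.08806165353357, 'view': array([[   0.2841,   -0.9587,    0.0129, -357.8393],
       [   0.5623,    0.1775,    0.8077, -400.2111],
       [  -0.7766,   -0.2222,    0.5895, -655.6923],
       [   0.    ,    0.    ,    0.    ,    1.    ]])}
wrist {'fx': 371.64829954431775, 'fy': 371.64829954431775, 'cx': 320.9171109059696, 'cy': 245.91903372734313, 'T_tool_cam': array([[   0.0005,    0.967 ,    0.2548,   66.4363],
       [   1.    ,   -0.0004,   -0.0005,    0.3395],
       [  -0.0004,    0.2548,   -0.967 , -158.5617],
       [   0.    ,    0.    ,    0.    ,    1.    ]])}
```

View pics/scene0.png

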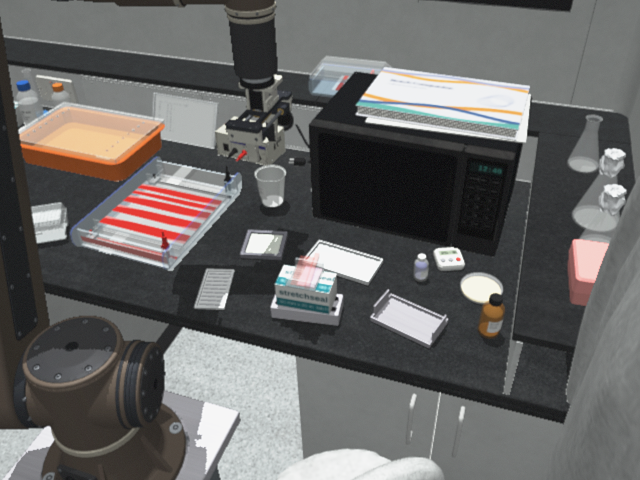

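View pics/side0.png

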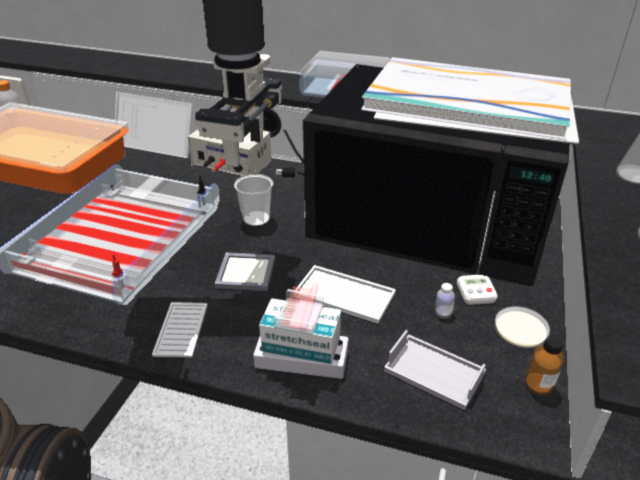

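View pics/wrist0.png

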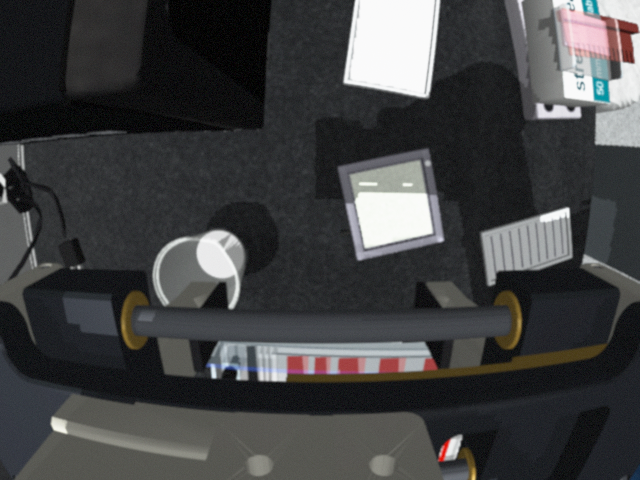

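The scene and side views show the rinse dish at front left (side 180,330), the pad behind it (245,270), the pan behind the stack (345,293), the rack at right (435,370), and the bottle at (445,303). The stack is at (300,335), with the beaker at the back (253,200).

```bash
cat > h.py <<'E'
import numpy as np,cv2
from scipy.spatial.transform import Rotation as R
from plant import bot
np.set_printoptions(precision=2,suppress=True)
C={n:bot.get_calibration(n) for n in("scene","side","wrist")}
def ray(n,px,pose=None):
    "world origin and directions of pixels"
    c=C[n];p=np.atleast_2d(np.array(px,float));u=(p-[c["cx"],c["cy"]])/c["fx"]
    if n=="wrist":
        r=np.linalg.norm(u,axis=1);s=np.sin(r)/np.maximum(r,1e-9)
        d=np.c_[u[:,0]*s,-u[:,1]*s,-np.cos(r)]
        T=np.eye(4);T[:3,:3]=R.from_quat(pose[3:]).as_matrix();T[:3,3]=pose[:3]
        T=T@c["T_tool_cam"]
    else:
        d=np.c_[u[:,0],-u[:,1],-np.ones(len(u))];T=np.linalg.inv(c["view"])
    return T[:3,3],d@T[:3,:3].T
def at(n,px,z,pose=None):
    o,d=ray(n,px,pose);return (o+d*((z-o[2])/d[:,2])[:,None])[:,:2]
def proj(P,pose):
    "wrist pixels of world points"
    T=np.eye(4);T[:3,:3]=R.from_quat(pose[3:]).as_matrix();T[:3,3]=pose[:3]
    T=np.linalg.inv(T@C["wrist"]["T_tool_cam"]);q=np.atleast_2d(P)@T[:3,:3].T+T[:3,3]
    h=np.hypot(q[:,0],q[:,1]);th=np.arctan2(h,-q[:,2]);c=C["wrist"]
    return np.c_[c["cx"]+c["fx"]*th*q[:,0]/h,c["cy"]-c["fx"]*th*q[:,1]/h]
def pose():
    s=bot.read_state();return np.r_[s["tcp_pos"],s["eef_rot"]]
def quat(a):
    "tool down, closing line (tool y) at world angle a, tool x = a-90deg... "
    y=np.array([np.cos(a),np.sin(a),0]);z=np.array([0,0,-1.]);return R.from_matrix(np.c_[np.cross(y,z),y,z]).as_quat()
def shot(name,cam="wrist"):
    p=pose();im=bot.camera(cam)[:,:,::-1].copy();cv2.imwrite(f"pics/{name}.png",im);np.save(f"pics/{name}.npy",p);return im,p
E
python3 - <<'E'
from h import *
print("dish",at("side",[[180,303],[207,305],[188,356],[154,354]],6))
print("pad",at("side",[[227,253],[274,254],[266,288],[216,286]],13))
print("pan",at("side",[[312,267],[395,294],[380,320],[298,283]],12))
print("rack",at("side",[[405,337],[484,371],[470,405],[387,370]],12))
print("block",at("side",[[254,368],[345,376]],0), at("side",[[349,337]],32))
print("bottle",at("side",[[444,316],[443,287]],0)); print("beaker",at("side",[[256,220]],0))
print("stackcenter",at("side",[[300,305]],126))
# joint check for an overview pose
for a in (np.pi,-np.pi/2,0,np.pi/2):
  for p in ([560,-120,330],[560,-60,330]):
    j=bot.solve_ik(p,quat(a));print(a,p,j)
E
```

```text
dish [[480.7   61.92]
 [490.38  12.94]
 [370.34 -13.26]
 [357.86  41.85]]
pad [[634.3   40.27]
 [659.47 -50.68]
 [558.23 -74.45]
 [535.77  16.41]]
pan [[ 644.02 -135.99]
 [ 614.48 -307.02]
 [ 539.44 -295.79]
 [ 590.55 -125.96]]
rack [[ 511.97 -345.38]
 [ 475.69 -479.75]
 [ 402.35 -465.05]
 [ 432.14 -331.67]]
block [[ 383.27 -123.65]
 [ 410.68 -268.67]] [[ 464.93 -259.48]]
bottle [[ 595.96 -401.37]
 [ 675.22 -388.69]]
beaker [[778.45  39.25]]
stackcenter [[ 417.9  -193.18]]
3.141592653589793 [560, -120, 330] [ 0.13  0.14 -0.05  0.   -1.38 -0.13]
3.141592653589793 [560, -60, 330] [ 0.24  0.12 -0.07  0.   -1.38 -0.24]
-1.5707963267948966 [560, -120, 330] [ 0.13  0.14 -0.05  0.   -1.38  1.44]
-1.5707963267948966 [560, -60, 330] [ 0.24  0.12 -0.07  0.   -1.38  1.33]
0 [560, -120, 330] [ 0.13  0.14 -0.05  0.   -1.38  3.01]
0 [560, -60, 330] [ 0.24  0.12 -0.07  0.   -1.38  2.9 ]
1.5707963267948966 [560, -120, 330] [ 0.13  0.14 -0.05  0.   -1.38 -1.7 ]
1.5707963267948966 [560, -60, 330] [ 0.24  0.12 -0.07  0.   -1.38 -1.81]
```

Run:
```python
from h import *
q=quat(-np.pi/2)
for n,p in(("w1",[460,-40,250]),("w2",[460,-190,330]),("w3",[460,-340,250])):
    bot.move_ptp(p,q);bot.pause(.2);im,_=shot(n)
print(bot.read_state()["t"])
```

```text
3.6917
```

View pics/w2.png

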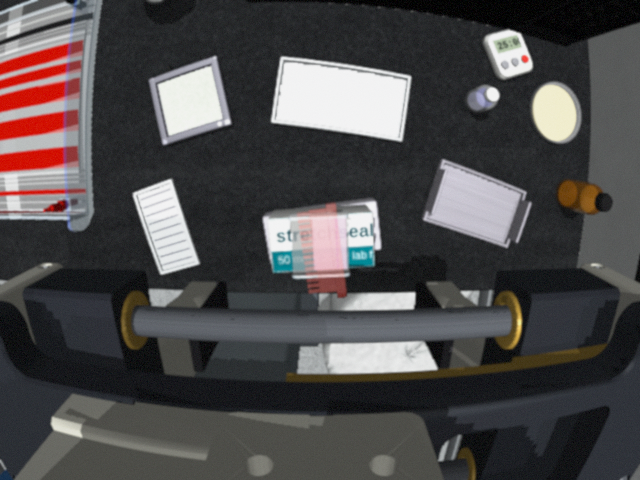

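The overhead view shows all the places: dish (167,227), pad (190,100), pan (342,98), rack (478,202), bottle (485,98). The stack is at (322,243), with the comb bar running along the column from (325,205) to (335,295). I'll fit the places by matching projected box outlines to image masks.

```bash
cat > fit.py <<'E'
from h import *
from scipy.optimize import minimize
def box(lx,ly,h,z0=0):return np.array([[x,y,z] for x in(-lx/2,lx/2) for y in(-ly/2,ly/2) for z in(z0,h)])
M={"dish":(box(66,126,6),np.r_[425,26],.2),"pad":(box(96,100,13),np.r_[597,-17],.26),
"pan":(box(88,169,12),np.r_[597,-216],-.15+0),
"rack":(np.r_[box(86,139,12),box(60,139,34)],np.r_[455,-405],-.26)}
use={"dish":("w1","w2"),"pad":("w1","w2"),"pan":("w2",),"rack":("w3","w2")}
res={}
for k,(B,c,a) in M.items():
    data=[]
    for w in use[k]:
        im=cv2.imread(f"pics/{w}.png");p=np.load(f"pics/{w}.npy")
        g=(cv2.GaussianBlur(cv2.cvtColor(im,cv2.COLOR_BGR2GRAY),(3,3),0)>95).astype(np.uint8);g[272:]=0
        g=cv2.morphologyEx(g,cv2.MORPH_OPEN,np.ones((3,3)))
        _,L,st,ce=cv2.connectedComponentsWithStats(g)
        u=proj(np.r_[c,5],p)[0];i=1+np.argmin(np.hypot(*(ce[1:]-u).T)+1e3*(st[1:,4]<800))
        ct=max(cv2.findContours((L==i).astype(np.uint8),cv2.RETR_EXTERNAL,cv2.CHAIN_APPROX_NONE)[0],key=cv2.contourArea)
        S=4;m=np.zeros((480*S//1,640*S),np.uint8);cv2.fillConvexPoly(m,cv2.convexHull(ct)*S,1);data.append((m,p,st[i]))
    def hull(v,p):
        r=np.c_[B[:,:2]@np.array([[np.cos(v[2]),np.sin(v[2])],[-np.sin(v[2]),np.cos(v[2])]])+v[:2],B[:,2]]
        return cv2.convexHull(np.round(proj(r,p)*S).astype(np.int32))
    def cost(v):
        s=0
        for m,p,_ in data:
            q=np.zeros_like(m);cv2.fillConvexPoly(q,hull(v,p),1);s+=1-cv2.countNonZero(q&m)/cv2.countNonZero(q|m)
        return s/len(data)
    x0=np.r_[c,a];r=minimize(cost,x0,method="Nelder-Mead",options=dict(initial_simplex=np.r_[[x0],x0+np.diag([15,15,.15])],xatol=.02,fatol=1e-4))
    res[k]=r.x;print(k,r.x,"1-IoU",r.fun,[list(d[2]) for d in data])
np.save("places.npy",res)
E
python3 fit.py
python3 - <<'E'
import cv2,numpy as np
a=cv2.imread("pics/w2.png")[190:300,240:420]
cv2.imwrite("pics/c1.png",cv2.resize(a,None,fx=4.4,fy=4.4,interpolation=cv2.INTER_CUBIC))
E
```

```text
dish [427.09  34.46  -1.3 ] 1-IoU 0.1224646189017406 [[np.int32(214), np.int32(180), np.int32(83), np.int32(92), np.int32(5162)], [np.int32(132), np.int32(179), np.int32(68), np.int32(93), np.int32(3843)]]
pad [601.12 -11.7    0.22] 1-IoU 0.01927232824835423 [[np.int32(242), np.int32(33), np.int32(111), np.int32(105), np.int32(8198)], [np.int32(149), np.int32(56), np.int32(82), np.int32(89), np.int32(4945)]]
pan [ 597.46 -212.89   -0.14] 1-IoU 0.04714233100077003 [[np.int32(270), np.int32(56), np.int32(142), np.int32(86), np.int32(9230)]]
rack [ 461.12 -401.61   -0.27] 1-IoU 0.08179688317155176 [[np.int32(309), np.int32(158), np.int32(140), np.int32(105), np.int32(9381)], [np.int32(423), np.int32(159), np.int32(103), np.int32(89), np.int32(5337)]]
```

View pics/c1.png

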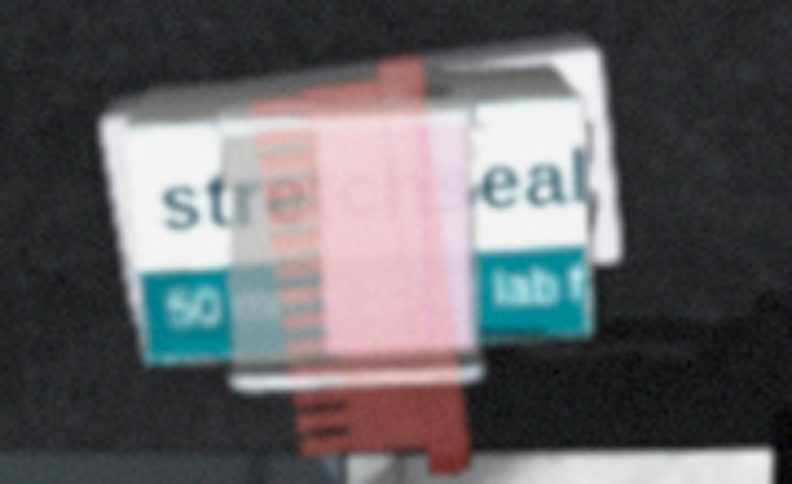

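The crop shows the comb bar on its right side (world -y), with its top from (402,58) to (450,470) in crop pixels, and the teeth to the left. The dish was clipped by the gripper, so I'll take one shot from the robot side.

Run:
```python
from h import *
bot.move_ptp([570,-190,300],quat(np.pi/2));bot.pause(.2);shot("w4")
print(bot.read_state()["t"])
```

```text
6.825
```

View pics/w4.png

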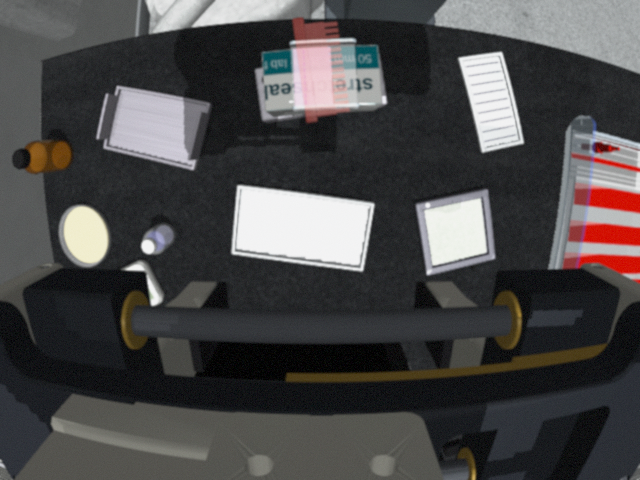

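Everything is clear of the gripper in this view: rack (157,127), stack (322,78), dish (490,102), pan (303,227), pad (456,231). I'll refit with overlays.

```bash
sed -i 's/use=.*/use={"dish":("w4",),"pad":("w1","w2","w4"),"pan":("w2","w4"),"rack":("w4","w2")}/; s/>95/>80/; s/26\]),.2)/26]),-1.35)/; s/st\[1:,4\]<800/st[1:,4]<800)+1e3*(st[1:,4]>20000/' fit.py
cat >> fit.py <<'E'
im=cv2.imread("pics/w4.png");p=np.load("pics/w4.npy");big=cv2.resize(im[30:280,80:540],None,fx=1.73,fy=1.73,interpolation=cv2.INTER_CUBIC)
for k,v in res.items():
    lx,ly,h={"dish":(66,126,6),"pad":(96,100,13),"pan":(88,169,12),"rack":(86,139,12)}[k]
    r=np.array([[-lx,-ly],[lx,-ly],[lx,ly],[-lx,ly]])/2@np.array([[np.cos(v[2]),np.sin(v[2])],[-np.sin(v[2]),np.cos(v[2])]])+v[:2]
    u=(proj(np.c_[r,[h]*4],p)-[80,30])*1.73;cv2.polylines(big,[np.round(u*16).astype(int)],True,(0,0,255),1,cv2.LINE_AA,4)
cv2.imwrite("pics/ov.png",big)
cv2.imwrite("pics/c4.png",cv2.resize(im[10:130,245:400],None,fx=5,fy=5,interpolation=cv2.INTER_CUBIC))
E
python3 fit.py
```

```text
dish [426.1   34.54  -1.31] 1-IoU 0.048955720362089616 [[np.int32(458), np.int32(51), np.int32(67), np.int32(102), np.int32(4527)]]
pad [601.76 -14.53   0.22] 1-IoU 0.04729904399885835 [[np.int32(241), np.int32(33), np.int32(112), np.int32(105), np.int32(8329)], [np.int32(149), np.int32(56), np.int32(83), np.int32(89), np.int32(5047)], [np.int32(416), np.int32(189), np.int32(80), np.int32(83), np.int32(5222)]]
pan [ 597.56 -215.2    -0.14] 1-IoU 0.05215304444787544 [[np.int32(270), np.int32(56), np.int32(142), np.int32(86), np.int32(9335)], [np.int32(230), np.int32(184), np.int32(145), np.int32(88), np.int32(9949)]]
rack [ 461.12 -404.64   -0.28] 1-IoU 0.1041834016641418 [[np.int32(103), np.int32(85), np.int32(107), np.int32(86), np.int32(6071)], [np.int32(423), np.int32(159), np.int32(104), np.int32(89), np.int32(5504)]]
```

View pics/ov.png

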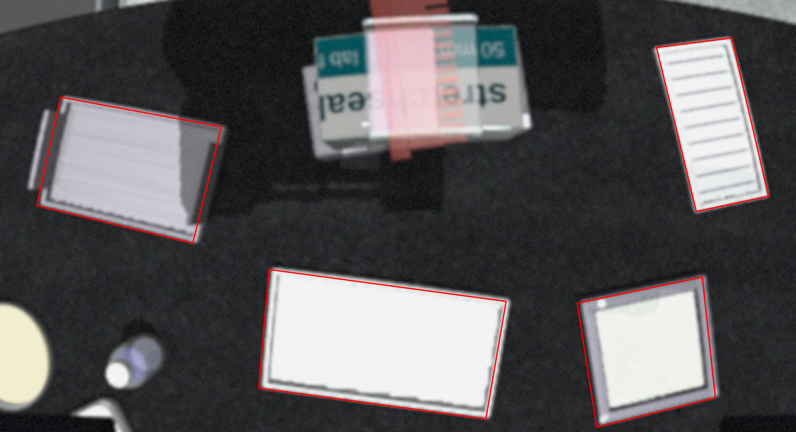

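View pics/c4.png

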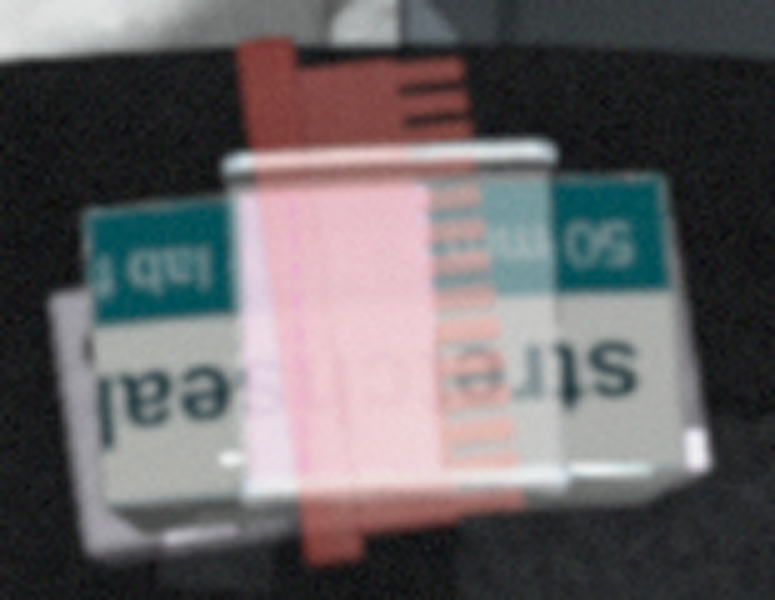

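```bash
for w in w1 w2 w3 w4; do sed "s/^use=.*/use={k:(\"$w\",) for k in M}/; /^np.save/,\$d; s/>80/>65/" fit.py > f2.py; echo $w; python3 f2.py 2>&1| sed 's/np.int32//g'; python3 -c "
import numpy as np;np.set_printoptions(precision=4,suppress=True);print(np.load('pics/$w.npy'))"; done
```

```text
w1
dish [436.4   31.34  -1.29] 1-IoU 0.21644324262125314 [[(214), (180), (84), (92), (5306)]]
pad [601.27 -15.81   0.23] 1-IoU 0.0341261332224726 [[(241), (32), (113), (107), (8480)]]
pan [ 598.46 -216.96   -0.14] 1-IoU 0.05201338462589056 [[(399), (41), (146), (110), (10813)]]
rack [ 461.54 -409.15   -0.28] 1-IoU 0.040451541727492546 [[(547), (170), (93), (92), (5470)]]
[460.3138 -39.9155 249.7463   1.      -0.0003  -0.0003   0.0001]
w2
dish [428.35  29.57  -1.31] 1-IoU 0.06747575813723672 [[(132), (178), (69), (94), (4001)]]
pad [602.04 -14.47   0.22] 1-IoU 0.01610129001433347 [[(148), (55), (84), (91), (5164)]]
pan [ 598.65 -217.53   -0.13] 1-IoU 0.06911888605147831 [[(270), (55), (143), (88), (9471)]]
rack [ 461.68 -407.06   -0.28] 1-IoU 0.04325083925364981 [[(422), (158), (110), (91), (6302)]]
[ 459.9422 -189.2122  329.4489    1.        0.0006   -0.0005   -0.0001]
w3
dish [442.03  36.54  -1.29] 1-IoU 0.2738917259046876 [[(22), (192), (57), (80), (2793)]]
pad [602.15 -10.74   0.22] 1-IoU 0.05077555171906156 [[(31), (61), (68), (97), (4397)]]
pan [ 597.5  -215.74   -0.12] 1-IoU 0.059896812466056715 [[(134), (52), (156), (88), (11862)]]
rack [ 462.76 -405.63   -0.27] 1-IoU 0.03913708434397145 [[(308), (157), (145), (109), (10361)]]
[ 460.6549 -339.2458  250.9502    1.        0.0007    0.0008    0.0003]
w4
dish [427.15  35.05  -1.29] 1-IoU 0.07118467735481637 [[(457), (51), (68), (103), (4627)]]
pad [601.21 -10.24   0.22] 1-IoU 0.016436842468749324 [[(415), (189), (81), (83), (5336)]]
pan [ 596.62 -212.37   -0.13] 1-IoU 0.05306397472908564 [[(230), (184), (146), (88), (10088)]]
rack [ 460.38 -403.98   -0.27] 1-IoU 0.036236402688283764 [[(95), (85), (115), (86), (6809)]]
[ 569.9447 -190.0789  299.985    -0.        1.        0.       -0.    ]
```

Run:
```python
from h import *
P={w:np.load(f"pics/{w}.npy") for w in("w2","w4")}
f={"w2":lambda q:np.array(q)/4.4+[240,190],"w4":lambda q:np.array(q)/5+[245,10]}
D={"bar":(126,{"w2":[(402,58),(450,470)],"w4":[(335,562),(267,42)]}),
"tray":(114,{"w2":[(228,120),(478,108),(482,368),(230,378)],"w4":[(568,480),(243,493),(222,152),(556,142)]}),
"carton":(92,{"w2":[(130,125),(582,95),(592,333),(147,365)],"w4":[(683,468),(105,502),(85,212),(665,178)]}),
"block":(32,{"w2":[(100,115),(600,45),(622,262)],"w4":[(712,468),(88,555),(50,295)]})}
for k,(z,d) in D.items():
    A=[at(w,f[w](d[w]),z,P[w]) for w in d];m=(A[0]+A[1])/2
    print(k,"diff",(A[0]-A[1]).ravel());
    if k=="bar":c=m.mean(0);e=m[1]-m[0];yaw=np.arctan2(e[1],e[0])
    else:
        if k=="block":c=(m[0]+m[2])/2
        else:c=m.mean(0)
        e=m[1]-m[0]+(m[2]-m[3] if len(m)>3 else 0);e=-e;yaw=np.arctan2(-e[0],e[1])
        print(" sizes",np.hypot(*(m[1]-m[0])),np.hypot(*(m[2]-m[1])))
    print(k,c,"yaw",yaw,"len",np.hypot(*e))
```

```text
Traceback (most recent call last):
  File "h.py", line 18, in at
    o,d=ray(n,px,pose);return (o+d*((z-o[2])/d[:,2])[:,None])[:,:2]
        ~~~^^^^^^^^^^^
  File "h.py", line 8, in ray
    c=C[n];p=np.atleast_2d(np.array(px,float));u=(p-[c["cx"],c["cy"]])/c["fx"]
      ~^^^
KeyError: 'w2'
```

Run:
```python
from h import *
P={w:np.load(f"pics/{w}.npy") for w in("w2","w4")}
f={"w2":lambda q:np.array(q)/4.4+[240,190],"w4":lambda q:np.array(q)/5+[245,10]}
D={"bar":(126,{"w2":[(402,58),(450,470)],"w4":[(335,562),(267,42)]}),
"tray":(114,{"w2":[(228,120),(478,108),(482,368),(230,378)],"w4":[(568,480),(243,493),(222,152),(556,142)]}),
"carton":(92,{"w2":[(130,125),(582,95),(592,333),(147,365)],"w4":[(683,468),(105,502),(85,212),(665,178)]}),
"block":(32,{"w2":[(100,115),(600,45),(622,262)],"w4":[(712,468),(88,555),(50,295)]})}
for k,(z,d) in D.items():
    A=[at("wrist",f[w](d[w]),z,P[w]) for w in d];m=(A[0]+A[1])/2
    print(k,"diff",(A[0]-A[1]).ravel())
    c=m.mean(0);e=m[1]-m[0]
    if k=="bar":yaw=np.arctan2(e[1],e[0])
    else:
        if k=="block":c=(m[0]+m[2])/2
        else:e=e+m[2]-m[3]
        yaw=np.arctan2(e[0],-e[1]);print(" sizes",np.hypot(*(m[1]-m[0])),np.hypot(*(m[2]-m[1])))
    print(k,c,"yaw",yaw,"len",np.hypot(*e))
```

```text
bar diff [ 0.45 -5.39  0.13 -5.4 ]
bar [ 427.1 -204.9] yaw -3.016565618861709 len 99.42222191919335
tray diff [ 0.86 -7.7   1.1  -6.39  3.78 -4.51  3.31 -5.12]
 sizes 58.843029364597854 65.13071586962027
tray [ 428.89 -187.87] yaw 0.04363256289146814 len 120.27677034701091
carton diff [ 1.54 -6.46  2.13 -5.12  0.61 -5.53 -0.93 -5.63]
 sizes 112.61032026301265 60.96059796097411
carton [ 427.57 -190.  ] yaw 0.06819474405019985 len 227.09784894979393
block diff [ 1.47 -5.9   1.   -5.64 -0.46 -5.35]
 sizes 143.5937231796664 63.47434205293755
block [ 425.12 -190.72] yaw 0.14397498544910836 len 143.5937231796664
```

```bash
cat >> h.py <<'E'
def perp(a):return np.array([-np.sin(a),np.cos(a)])
pi=np.pi
DISH,PAD,PAN,RACK=([427.7,32.7,-1.295],[601.6,-12.4,.22],[597.6,-215,-.133],[461.1,-405.5,-.275])
bar=np.array([427.1,-204.9])
def place_from(xy,z,a,up,v=150,vd=60):
    bot.move_ptp([*xy,up],quat(a));bot.line_to([*xy,z],velocity=vd)
E
python3 - <<'E'
from h import *
print("microwave",at("side",[[308,230],[530,278]],0),at("scene",[[313,207],[500,248]],0))
d=np.r_[DISH[:2]]-15*perp(.276)
for n,xy,z,a in(("comb",bar,120,.125-pi/2),("combp",d,8,.276-pi/2),("tray",[428.9,-187.9],100,pi+.044),("trayp",PAD[:2],16,.22-pi/2),
 ("cart",[427.6,-190],57,pi+.068),("cartp",RACK[:2],29,pi-.275),("blk",[425.1,-190.7],12,pi+.144),("blkp",PAN[:2],16,pi-.133)):
    print(n,xy,bot.solve_ik([*xy,z],quat(a)),bot.solve_ik([*xy,z+100],quat(a)) is not None)
E
```

```text
microwave [[ 776.7   -82.75]
 [ 753.01 -547.73]] [[ 786.84  -73.04]
 [ 761.12 -560.09]]
comb [ 427.1 -204.9] [-0.03  0.13 -0.57  0.   -0.87  1.73] True
combp [431.79  18.27] [ 0.5   0.25 -0.78  0.   -0.55  1.34] True
tray [428.9, -187.9] [ 0.01  0.15 -0.6   0.   -0.82  0.03] True
trayp [601.6, -12.4] [ 0.3   0.45 -0.39  0.   -0.73  1.49] True
cart [427.6, -190] [ 0.    0.21 -0.65  0.   -0.71  0.06] True
cartp [461.1, -405.5] [-0.4   0.45 -0.35  0.   -0.77  0.13] True
blk [425.1, -190.7] [ 0.    0.28 -0.7   0.   -0.59  0.14] True
blkp [597.6, -215] [-0.04  0.49 -0.31  0.   -0.76 -0.09] True
```

Run:
```python
from h import *
a=.125-pi/2
bot.move_gripper(36,8);place_from(bar,120,a,180,vd=80)
bot.move_gripper(0,8);s=bot.read_state();print(s["width"],s["finger_force"],s["contact_force"],s["tcp_pos"])
if s["width"]>7:
    bot.line_to([*bar,180],velocity=100);s=bot.read_state();print(s["width"],s["t"]);shot("s1","side")
```

```text
9.942906125803285 7.999579310417175 [-0.2   0.11  1.85] [ 427.2  -204.93  120.18]
9.852492490535354 12.8
```

Run:
```python
from h import *
a=.276-pi/2;d=np.r_[DISH[:2]]-15*perp(.276)
place_from(d,9,a,80,vd=50);s=bot.read_state();print(s["width"],s["contact_force"],s["tcp_pos"])
bot.line_to([*d,8.2],velocity=20)
bot.move_gripper(30);bot.line_to([*d,120],velocity=150)
# tray approach, look at the result meanwhile
t=[428.9,-187.9]
bot.move_gripper(88,15);bot.move_ptp([*t,190],quat(pi+.044));bot.pause(.15)
im,_=shot("s2","side");im2,_=shot("w5")
cv2.imwrite("pics/m.png",np.hstack([cv2.resize(im[220:400,100:400],(400,240)),cv2.resize(im2[:360],(400,240))]))
print(bot.read_state()["t"])
```

```text
9.793614436630454 [ 1.18  0.49 -0.52] [432.01  18.38   9.27]
19.6417
```

View pics/m.png

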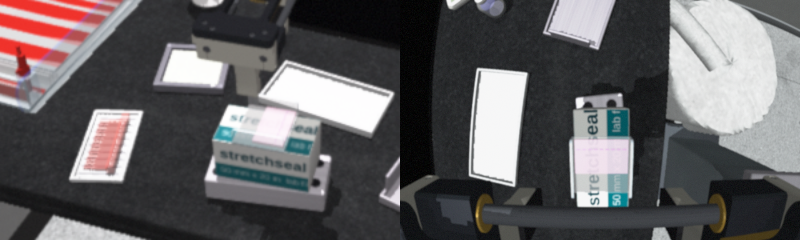

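The comb lies inside the dish, centred at about (105,145) in the left half. The tray, carton and block are undisturbed. Next is the tray.

Run:
```python
from h import *
t=[428.9,-187.9]
bot.line_to([*t,101],velocity=80)
bot.move_gripper(55,15);s=bot.read_state();print(s["width"],s["finger_force"],s["contact_force"])
if s["width"]>63:
    bot.line_to([*t,170],velocity=100);print(bot.read_state()["width"])
    place_from(PAD[:2],18.5,.22-pi/2,90,vd=60);s=bot.read_state();print(s["width"],s["contact_force"],s["tcp_pos"])
    bot.line_to([*PAD[:2],17.2],velocity=20);bot.move_gripper(84);bot.line_to([*PAD[:2],110],velocity=150)
    t=[427.6,-190];bot.move_gripper(88,25);bot.move_ptp([*t,150],quat(pi+.068));bot.pause(.15)
    im,_=shot("s3","side");im2,_=shot("w6")
    cv2.imwrite("pics/m2.png",np.hstack([cv2.resize(im[220:400,100:400],(400,240)),cv2.resize(im2[:360],(400,240))]))
print(bot.read_state()["t"])
```

```text
65.86253035197515 14.99988779425621 [-0.51  0.89  1.75]
66.04134077277023
65.89953858016851 [-0.93 -0.52  0.34] [601.93 -12.32  18.98]
28.3583
```

View pics/m2.png

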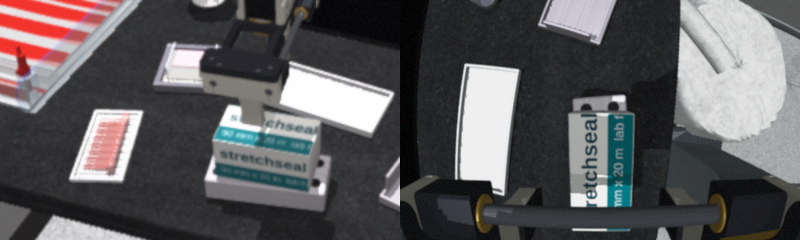

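The tray is on the pad (left half, about (190,65)), partly hidden by the gripper. I'll check it again after moving the carton.

Run:
```python
from h import *
t=[427.6,-190]
bot.line_to([*t,57],velocity=80)
bot.move_gripper(50,25);s=bot.read_state();print(s["width"],s["finger_force"],s["contact_force"])
if s["width"]>59:
    bot.line_to([*t,125],velocity=100);print(bot.read_state()["width"])
    place_from(RACK[:2],31,pi-.275,125,vd=60);s=bot.read_state();print(s["width"],s["contact_force"],s["tcp_pos"])
    bot.line_to([*RACK[:2],29.2],velocity=20);bot.move_gripper(86);bot.line_to([*RACK[:2],130],velocity=150)
    t=[425.1,-190.7];bot.move_gripper(88,55);bot.move_ptp([*t,140],quat(pi+.144));bot.pause(.15)
    im,_=shot("s4","side");im2,_=shot("w7")
    cv2.imwrite("pics/m3.png",np.vstack([cv2.resize(im[220:420,140:500],(800,444))]))
print(bot.read_state()["t"])
```

```text
61.85085781596731 24.999618530273438 [-0.08  0.41  2.23]
61.84170874614507
61.93285578103504 [ 0.15  0.14 -1.37] [ 461.37 -405.63   31.44]
36.7583
```

View pics/m3.png

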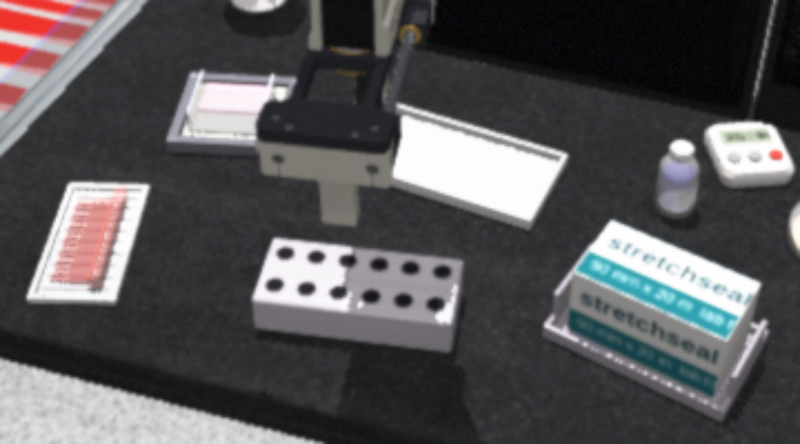

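The carton is in the rack between the end plates, at (660,315), and the bare block is at (358,290). I'll cross-check the block pose from the side view, then move it.

Run:
```python
from h import *
m=at("side",np.array([(275,238),(463,260),(452,330),(254,302)])/2.222+[140,220],32);print(m,m.mean(0))
c=m.mean(0)
if np.hypot(*(c-[425.1,-190.7]))>7: raise SystemExit("check")
t=np.array([425.1,-190.7])
bot.line_to([*t,13],velocity=70)
bot.move_gripper(50,58);s=bot.read_state();print(s["width"],s["finger_force"],s["contact_force"])
if s["width"]>61:
    bot.line_to([*t,80],velocity=70);s=bot.read_state();print(s["width"],s["contact_force"])
    place_from(PAN[:2],21,pi-.133,80,vd=50);s=bot.read_state();print(s["width"],s["contact_force"],s["tcp_pos"])
    bot.line_to([*PAN[:2],17.2],velocity=15);s=bot.read_state();print(s["contact_force"],s["tcp_pos"])
    bot.move_gripper(84);bot.line_to([*PAN[:2],110],velocity=150)
    bot.move_ptp([460,-190,330],quat(-pi/2));bot.pause(.2)
    im,_=shot("s5","side");im2,_=shot("w8")
    cv2.imwrite("pics/m4.png",np.vstack([cv2.resize(im[220:420,140:500],(540,300)),cv2.resize(im2[40:280,100:560],(540,282))]))
print(bot.read_state()["t"])
```

```text
[[ 444.71 -117.56]
 [ 464.6  -258.5 ]
 [ 397.65 -269.01]
 [ 381.   -127.57]] [ 421.99 -193.16]
63.492621600777554 57.99928665161133 [ 0.48 -0.24  1.31]
63.40821974304921 [ 0.1  -0.13 -5.37]
63.70396723161341 [ 0.88 -0.21 -4.84] [ 597.9  -215.04   21.4 ]
[-0.26  0.12 -6.69] [ 597.62 -215.01   17.17]
45.975
```

View pics/m4.png

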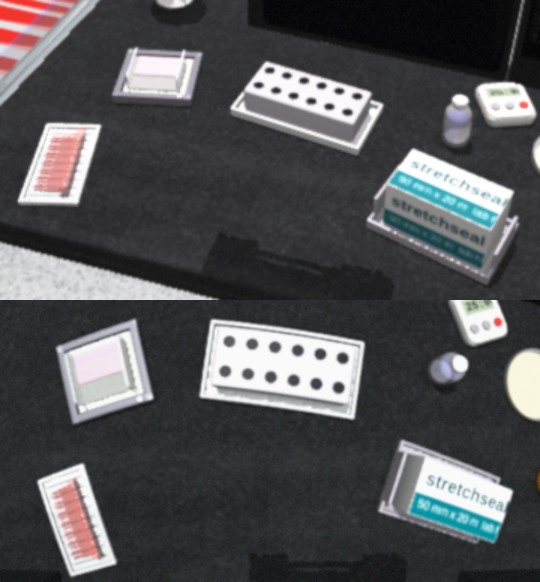

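Run:
```python
import cv2,numpy as np
a=cv2.imread("pics/w8.png");b=cv2.imread("pics/s5.png")
A=cv2.resize(a[45:275,120:240],(300,575),interpolation=3);B=cv2.resize(b[295:365,145:215],(300,290),interpolation=3);D=cv2.resize(b[240:300,205:285],(300,285),interpolation=3)
cv2.imwrite("pics/m5.png",np.hstack([A,np.vstack([B,D])]))
```

```text
(no output)
```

View pics/m5.png

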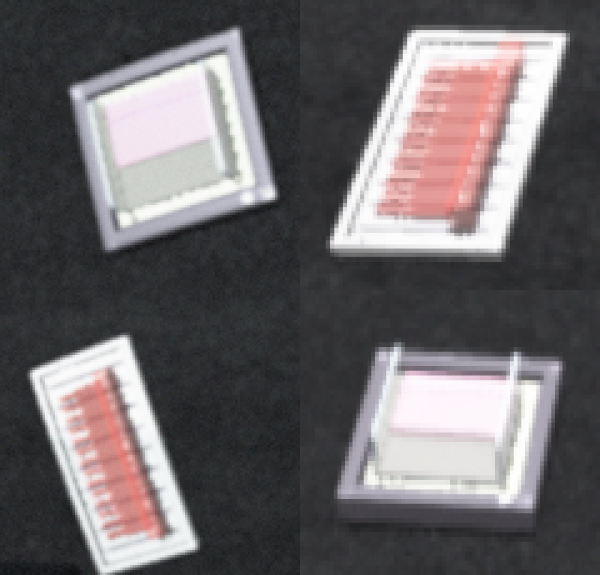

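Run:
```python
from h import *
p=np.load("pics/w8.npy")
f=lambda q:np.array(q)/[300/70,290/70]+[145,295]-np.array([300*70/300,0])
g=lambda q:np.array(q)/2.5+[120,45]
def loc(w):
    a=DISH[2];d=w-DISH[:2];return np.c_[d@[np.cos(a),np.sin(a)],d@[-np.sin(a),np.cos(a)]]
# dish outer corners (rim z6) and bar ends top z14, both cameras
for n,h,c,e in(("side",f,[(411,30),(568,36),(503,253),(330,249)],[(512,42),(465,215)]),("wrist",g,[(30,373),(128,337),(198,547),(103,575)],[(108,370),(160,533)])):
    C_=loc(at(n,h(c),6,p));E=loc(at(n,h(e),14,p));print(n,C_.mean(0),"\n",E-C_.mean(0), E.mean(0)-C_.mean(0))
```

```text
side [ 2.77 -3.97] 
 [[ 13.7   49.32]
 [ 16.83 -51.38]] [15.26 -1.03]
wrist [ 0.18 -2.45] 
 [[ 19.25  48.31]
 [ 16.7  -46.78]] [17.97  0.77]
```

The bar sits about 15 mm off the dish's centre line and is centred along it to within 1 mm, as intended. The tray, carton and block all sit inside their rims.

```bash
python3 -c "
from plant import bot
print(bot.close_job())"
```

```text
the job is handed in; nothing more can be done
None
```

The stack is apart, top down: comb in the dish, tray on the pad, carton in the rack and block in the pan. In the last pictures each piece lay inside its rim and the bottle and beaker looked unmoved; I handed it in at about 46 s on the robot's clock, and no verdict came back.

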